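Set the overload-stop gap on a load-cell gauge

ROBOT

A 6-joint arm with a two-finger parallel gripper is mounted at the origin on the work surface. World frame = base frame: x ahead of the robot, y to its left, z up, the work surface at z = 0. Lengths are in mm, angles in rad, forces in N, time in s.
With the tool pointing down it reaches from about 350 to 975 mm from the base axis. Payload 7.1 kg.
Tool frame: the origin (TCP) lies between the finger pads, 19 mm behind the fingertips; this is the grasp point; z points along the fingers, y is the line along which they close (so a half turn about z gives the same grasp; the last joint's range is limited). The gripper opens to 88 mm and grips with 3 to 60 N. Pads are 20 mm wide; open, the fingers measure 115 mm over their backs; the gripper's body (75 mm by 178 mm) begins 61 mm behind the grasp point.
Start: joints at [-0.019, 0.423, 1.63, -0, 1.089, -0.019], TCP at [624.984, 0.026, 241.375] pointing down, gripper open.
Joint ranges: [-3, 3], [-0.9, 2.11], [0.09, 2.58], [-1.31, 4.45], [0.11, 2.69], [-2.54, 2.54]. Speed limits (rad/s): [2.39, 2.39, 3.01, 3.14, 3.14, 3.14].

INTERFACE

Orientations are given as a rotation vector (axis times angle).
In Python, from workcell import ctrl gives the robot as it stands. The module is installed in compiled form; this text tells all that it offers.
- The arm moves only by the tool servo_tool, never from a script. Its argument "rows" is a list of rows, each a list of 7 numbers: the turn, a rotation vector about the tool's x, y, z as a fraction of full scale, then the shift along the tool's x, y, z as a fraction of full scale, then the finger opening in mm, from 0 to 87.8. A call has 1 to 10 rows; each row is the pose to reach, as a shift and turn from the pose commanded when the call began, along the tool's axes at that moment; what a row does not reach only later rows make up. Full scale, the value 1, is 20 cm for a shift and 1.5 rad for a turn. A row lasts 1/8 s, in which the tool goes at most 62.5 mm and 10.7 degrees, less where a joint would pass 70% of its speed; a pose out of reach is approached as far as the arm can. A call with a number of a shift or a turn outside -1 to 1 is refused whole. A call with a gripper value outside its range is refused whole. The fingers move at their own pace and stop on an object; the grip force is fixed at half the most. Time passes only in rows, so rows that repeat a pose let the fingers close. It gives the time, the measured TCP pose, the force, the opening and the grip force at its end, in the units of the state.
- ctrl.get_obs(): the state, without advancing time (a new reading comes with each control period).
- ctrl.get_image(name): name is "scene" or "side" or "wrist"; returns (picture, depth): 384x512x3 uint8, red, green, blue; 384x512 float32, mm along the optical axis (not along the pixel's ray), 0 where there is no reading.
- ctrl.camera_info(name): a dict with "intrinsics" (3x3 intrinsics, pixels), "R" (3x3) and "t" (3): a world point X has camera coordinates R X + t. Camera axes: x right, y down, z forward; pixel columns grow to the right and rows downward; lengths in mm; the calibration is good to about 2 mm. A picture is of the moment at which its call begins: read the wrist's pose just before it. camera_info takes no time and is no camera call; for the wrist camera it gives the pose at the moment of the call.
- ctrl.close_job(): hands the job in; it is judged then, once.
The state is a dict: "t": time; "qpos": joint angles; "qvel": joint speeds; "joint_torque": joint torques, N m; "ee_pos": TCP position; "orientation": TCP orientation; "ft_force": force on the tool from outside, world axes, zero at the start; "moment": the same for the moment, N m; "width": finger opening in mm; "grasp_force": force on a finger pad.
Only numpy, scipy, OpenCV 4.12 (cv2) and the standard library are available. Lean on these libraries where they do the work, as an engineer would, in place of code of your own. Each camera call takes 0.05 s, during which the arm holds its last target. There are 200 camera calls.

TASK

On the small bridge gauge, turn the blue knob clockwise until the stop screw bottoms firmly on the load cell, with the orange pointer in the green sector and never in the red. Then back the knob off a quarter turn from where it rests when bottomed, let go of it, and leave everything else on the bench where it is.

Things in the scene. Friction and masses are not known exactly. Their poses are not given: they have to be found in the camera images.
- gauge: Gauge fixed to the bench: aluminium base plate 150 x 170 x 12 mm, two side posts at +-y, white bridge (116 mm along x, 150 along y, top 97 mm above the bench), open underneath to front and back. Origin on the bench below the knob's axis; z up; -x is the side the pointer points to. Placed anywhere in 13 x 32 cm, yawed up to 0.6 rad.
- knob: Blue bar on a black hub (36 mm across, 9 high). Bar 44 mm along its x, 12 wide along its y, 26 tall, 9 to 35 mm above the origin; white dot at the +x end. Origin on the vertical axis at the hub's underside, 107 mm above the bench; z up. Clockwise from above (negative about z) runs the screw down; knob height stays. Friction 0.03 N m; stays where left. It can turn over a full turn out.
- knob_grip (a point): Point on the knob's axis 31 mm above its origin, 138 mm above the bench: a good TCP height for gripping across the bar. The knob starts 1.0 to 2.45 rad short of bottoming, at a different angle each time. At the bottom the torque climbs 2 N m per rad. Let go while tight, it springs back by the wound angle and stays bottomed; the quarter turn counts from there.
- pointer (a point): Tip of the orange pointer on the sprung steel collar (62 mm across) under the knob, 44 mm from the axis, 103 mm above the bench. Without torque it points along the gauge's -x. Torque on the knob winds it the same way, 0.5 rad per N m (thread friction: 0.015 rad) and it springs back.
- scale_zero (a point): Black zero mark of the scale on the bridge's top, 47 mm from the axis along the gauge's -x, 98 mm above the bench. From it clockwise seen from above (towards the gauge's +y): green sector from 0.075 to 0.25 rad (pointer tip 3.3 to 10.9 mm towards +y, 0.15 to 0.5 N m), then red.
- foot_face (a point): Underside centre of the brass foot (22 mm across) at the screw's lower end, beneath the bridge. It sinks 2 mm per clockwise turn of the knob.
- anvil (a point): Top centre of the load cell's steel button (28 mm across), 52 mm above the bench on the knob's axis; the foot bottoms on it. z up.
- probe: Bystander: aluminium compression probe, 36 mm disc with a stem, 38 mm tall, standing about 125 mm from the knob's axis beside the gauge. Origin at its underside's centre.
- weight: Bystander: brass weight, 32 mm across, 26 mm tall, beside the gauge on the other side. Origin at its underside's centre.
- tape: Bystander: roll of yellow tape lying flat, 90 mm across, 22 mm tall. Origin at its underside's centre.
- beaker: Bystander: glass beaker, 68 mm across, 85 mm tall. Origin at its underside's centre.
- washbottle: Bystander: white bottle with red cap, 64 mm across, 170 mm tall. Origin at its underside's centre.
- notebook: Bystander: purple notebook 210 x 150 x 16 mm, lying flat. Origin at its underside's centre.
- jotter: Bystander: teal jotter 150 x 210 x 10 mm, lying flat. Origin at its underside's centre.
Things that resemble listed ones, but are neither listed nor needed, are in the scene too. What is shaped like the gauge but pink is not meant.

How it is judged (in metres and radians):
On the way:
1. the screw has bottomed firmly: the foot is down on the load cell (gap under 0.03 mm) with the pointer in the green sector (tip at least 3.3 mm towards the gauge's +y) (z of foot_face in the frame of anvil below 3e-05 m and y of pointer in the frame of gauge above 0.0033 m), for 0.2 s.
At the end, for the whole second after the job is handed in: The knob stands a quarter turn (1.57 rad, within 0.25 rad) back from the bottom, that is the foot is 0.42 to 0.58 mm above the load cell; the pointer is back within 2 mm of zero and the knob is at rest (z of foot_face in the frame of anvil between 0.0004204 and 0.0005796 m and y of pointer in the frame of gauge between -0.002 and 0.002 m and angular speed of knob below 0.1 rad/s); the robot touches nothing.
It fails at once if the screw is overtightened: the pointer enters the red sector (beyond 0.25 rad, 10.9 mm) (y of pointer in the frame of gauge above 0.0109 m).
It fails at once if a bystander (probe, weight, tape, beaker, bottle, notebook, jotter) is pushed more than 30 mm from its place (distance of any of probe, weight, tape, beaker, washbottle, notebook, jotter from where it was at the start of the episode above 0.03 m).
It also fails if it takes over 72 s, if anything falls off the work surface, if the arm or the gripper's body presses on something with over 40 N, if the wrist force passes 120 N, or if a joint passes its speed limit or range.

## Working session

There is one attempt and no reset: what is moved stays moved. The work goes in short steps, Python scripts to look and compute and a tool call to move; the robot and the scene stay as the last step left them, time stands still between calls to the robot, and variables do not carry over. Pictures are saved under pics/ and viewed, at most 10 in all, crops included, and the job is handed in when it is done.

Besides the shell and the picture viewer there is one more tool, called after "Call:" by a JSON object that holds its "op" and its "data". servo_tool: Moves the arm, as the interface text tells. Its arguments: {"type":"object","properties":{"rows":{"type":"array","items":{"type":"array","items":{"type":"number"}}}},"required":["rows"]}

```bash
mkdir -p pics; cat > h.py <<'E'
import numpy as np, cv2
from workcell import ctrl
def grab(n):
    ci=ctrl.camera_info(n); im,d=ctrl.get_image(n); return im,d,ci
def pts(d,ci):
    K,R,t=[np.asarray(ci[k],float) for k in("intrinsics","R","t")]
    v,u=np.indices(d.shape); c=np.stack([(u-K[0,2])/K[0,0]*d,(v-K[1,2])/K[1,1]*d,d],-1)
    return (c-t)@R
def ray(ci,uv,z):
    K,R,t=[np.asarray(ci[k],float) for k in("intrinsics","R","t")]
    o=-R.T@t; r=R.T@np.linalg.inv(K)@np.array([uv[0],uv[1],1.]); return o+r*(z-o[2])/r[2]
E
python3 - <<'E'
from h import *
o=ctrl.get_obs(); print(o['t'],o['ee_pos'],o['orientation'],o['ft_force'])
for n in("scene","side","wrist"):
    im,d,ci=grab(n); cv2.imwrite(f'pics/{n}0.png',im[:,:,::-1]); print(n,-ci["R"].T@ci["t"])
    P=pts(d,ci); h=cv2.cvtColor(im,cv2.COLOR_RGB2HSV)
    m=((h[...,0]>100)&(h[...,0]<128)&(h[...,1]>130)&(h[...,2]>60)).astype(np.uint8)
    k,l,s,c=cv2.connectedComponentsWithStats(m)
    for i in range(1,k):
        if s[i,4]>25: print(s[i],c[i],np.median(P[l==i],0))
a=cv2.imread('pics/scene0.png');b=cv2.imread('pics/side0.png')
cv2.imwrite('pics/both0.png',cv2.resize(np.hstack([a,b]),(800,300)))
E
```

```text
0.0 [6.24493099e+02 2.55717362e-02 2.40617087e+02] [-2.22067295e+00 -2.22070416e+00  1.63187652e-03] [ 0.02285341  0.31235004 -0.50693964]
scene [1335.07185039 -881.72363887  967.30104542]
[160  39  41  36 978] [179.38343558  54.94683027] [-744.6304623  1007.67323536 -102.84604787]
[ 59  63  19  45 323] [67.96594427 84.65944272] [-846.36533587  321.28969088  -81.98694729]
[86 99  8 17 60] [ 89.61666667 106.81666667] [-691.26604185  320.35454549 -159.13940299]
[253 141   7   9  47] [256.19148936 145.21276596] [514.55557366 173.33853445 130.88811561]
[194 177   4  10  29] [195.10344828 181.96551724] [493.1021692  -99.95606125 133.35525097]
[ 209  251   93   94 3193] [253.37958033 300.65925462] [ 856.39621514 -278.95576298   33.16195537]
[282 263  14  14 123] [287.3495935  269.82926829] [ 862.89369131 -145.12387044   33.67764944]
[160 285  15  23 158] [167.91772152 297.36075949] [ 694.8385533  -418.03169545   57.00792484]
side [250.08515998 975.93773883 768.42089791]
[189 161  12  14  51] [194.82352941 170.07843137] [ 896.19434993 -160.15626884   58.42107306]
[207 160  24  18 113] [218.72566372 169.38938053] [ 815.44285822 -201.79112669   54.37271142]
[258 227  14   4  31] [264.70967742 228.70967742] [512.0881267  182.21349042 140.66593272]
wrist [623.95847804  76.90594124 383.16273919]
[ 87 256  22  32 333] [ 98.66066066 269.81081081] [480.49244709 -72.85844444 127.02121166]
[401 267  24  18 252] [415.22619048 273.04761905] [ 821.9129083  -139.58121133   17.12539348]
```

View pics/scene0.png

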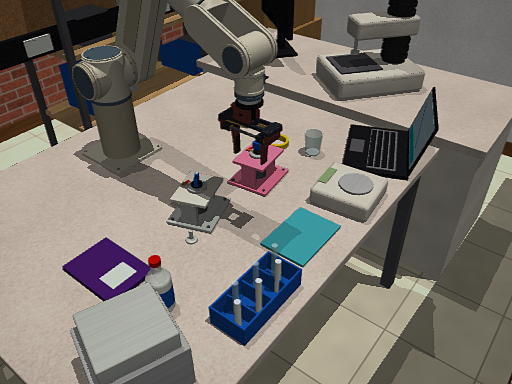

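The white gauge's blue knob is at about pixel (196,181) in the scene view, so near world (490,-95). The pink decoy is at (257,147) and is not the target.

View pics/wrist0.png

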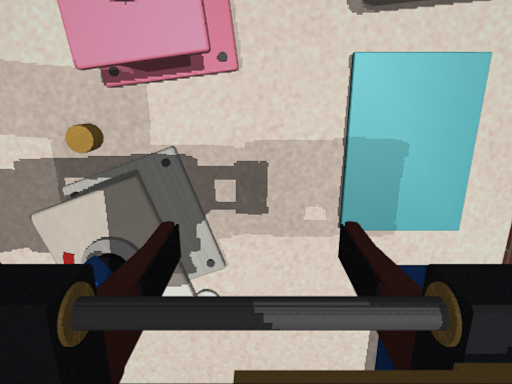

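```bash
python3 -c "
from h import *
c=ctrl.camera_info('wrist');print(c['R'],c['intrinsics'])"
```

```text
[[ 9.99999833e-01  1.94777318e-04 -5.44061099e-04]
 [ 3.38176158e-04 -9.60683170e-01  2.77646776e-01]
 [-4.68591046e-04 -2.77646914e-01 -9.60683076e-01]] [[320.45393196   0.         259.1472169 ]
 [  0.         320.45393196 189.21807339]
 [  0.           0.           1.        ]]
```

The wrist view shows the white gauge at lower left, with its knob near (97,270) partly hidden by the left finger. The red sector is at about (68,258). Next I move the camera over it.

Call:
{"op": "servo_tool", "data": {"rows": [[0,0,0,-0.2,-0.2,-0.1,87],[0,0,0,-0.45,-0.4,-0.1,87],[0,0,0,-0.65,-0.6,-0.1,87],[0,0,0,-0.75,-0.7,-0.1,87],[0,0,0,-0.75,-0.7,-0.1,87],[0,0,0,-0.75,-0.7,-0.1,87]]}}

```text
t: 0.9
ee_pos: [485.7, -149.7, 261.5]
orientation: [2.221, 2.221, 0.001]
ft_force: [0.0, 0.4, -0.4]
width: 87.1
grasp_force: 0.0
```

```bash
python3 - <<'E'
from h import *
im,d,ci=grab("wrist"); cv2.imwrite('pics/w1.png',im[:,:,::-1]); np.savez('w1.npz',im=im,d=d)
P=pts(d,ci); h=cv2.cvtColor(im,cv2.COLOR_RGB2HSV);H,S,V=h[...,0],h[...,1],h[...,2]
near=(P[...,2]>60)&(P[...,2]<160)
for nm,m in dict(blue=(H>100)&(H<128)&(S>130)&(V>40),green=(H>40)&(H<85)&(S>90),orange=(H>8)&(H<22)&(S>170)&(V>120),red=((H<5)|(H>175))&(S>150)&(V>80)).items():
    k,l,s,c=cv2.connectedComponentsWithStats((m&near).astype(np.uint8))
    for i in range(1,k):
        if s[i,4]>12: print(nm,s[i],c[i].round(1),np.median(P[l==i],0).round(1),P[l==i][:,2].max().round(1))
E
```

```text
blue [233  85  41  51 697] [255.2 112.4] [481.8 -85.4 141.1] 143.3
blue [370 349  19  21 246] [378.5 359.5] [ 638.1 -395.7   69.3] 80.4
green [200 114  11   9  73] [205.  117.9] [434.4 -92.   97.1] 98.7
orange [209 120  14   7  49] [215.5 122.8] [445.4 -96.1 104.1] 105.9
red [199  94  11  20 182] [203.5 104. ] [433.5 -79.4  97.1] 98.9
```

View pics/w1.png

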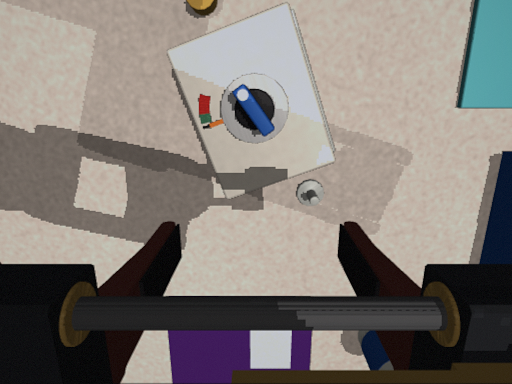

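The wrist view shows the knob bar running from its white dot at (243,95) to (268,130), with the orange pointer tip at about (210,125) beside the green sector at (205,118). The probe is at (310,193). Now I measure the axis and angles precisely.

```bash
python3 - <<'E'
from h import *
z=np.load('w1.npz');im,d=z['im'],z['d'];ci=ctrl.camera_info('wrist')
P=pts(d,ci); h=cv2.cvtColor(im,cv2.COLOR_RGB2HSV);H,S,V=h[...,0],h[...,1],h[...,2]
box=np.zeros(d.shape,bool);box[60:160,190:300]=1
top=box&(P[...,2]>137)&(P[...,2]<147)
u=np.argwhere(top)[:,::-1].astype(np.float32)
pl=np.array([ray(ci,p,142)[:2] for p in u]).astype(np.float32)
r=cv2.minAreaRect(pl);print('top rect',r,len(pl),cv2.boxPoints(r))
w=box&(S<60)&(V>170)&top; dot=np.mean([ray(ci,p,142) for p in np.argwhere(w)[:,::-1]],0);print('dot',dot,w.sum())
o=np.array([ray(ci,p,103)[:2] for p in np.argwhere((H>8)&(H<22)&(S>150)&(V>100)&box)[:,::-1]])
c=np.array(r[0]);v=o-c;print('pointer',o.mean(0),np.linalg.norm(v,axis=1).max(),'yaw',np.arctan2(-v[:,1].mean(),-v[:,0].mean()))
# bridge edges for yaw
br=((P[...,2]>92)&(P[...,2]<102)).astype(np.uint8);br[220:]=0
k,l,s,cc=cv2.connectedComponentsWithStats(br);i=1+s[1:,4].argmax()
q=np.array([ray(ci,p,97)[:2] for p in np.argwhere(l==i)[:,::-1]]).astype(np.float32);print('bridge',cv2.minAreaRect(q))
o=ctrl.get_obs();print(o['qpos'],o['ee_pos'],o['moment'],o['t'])
E
```

```text
top rect ((481.0564880371094, -83.22108459472656), (11.858258247375488, 43.42538833618164), 35.88563537597656) 834 [[ 463.52545   -69.10518 ]
 [ 488.9801   -104.28793 ]
 [ 498.58752   -97.33699 ]
 [ 473.13287   -62.154236]]
dot [472.03340032 -71.00606108 142.        ] 100
pointer [445.07113165 -95.91151842] 44.551268638235456 yaw 0.3390385587043163
bridge ((481.11932373046875, -83.28427124023438), (114.53157043457031, 148.1219482421875), 19.839916229248047)
[-3.21963382e-01  2.26093768e-01  1.86638045e+00  2.98483917e-04
  1.04876815e+00 -3.22710286e-01] [ 485.79350652 -149.4221103   261.39066464] [0.01039902 0.02581136 0.01727328] 0.95
```

Call:
{"op": "servo_tool", "data": {"rows": [[0,0,-0.11,0.15,-0.01,0,60],[0,0,-0.22,0.331,-0.022,0,60],[0,0,-0.33,0.331,-0.022,0.1,60],[0,0,-0.417,0.331,-0.022,0.25,60],[0,0,-0.417,0.331,-0.022,0.4,60],[0,0,-0.417,0.331,-0.022,0.4,60],[0,0,-0.417,0.331,-0.022,0.4,60]]}}

```text
t: 1.82
ee_pos: [481.5, -83.4, 182.0]
orientation: [1.429, 2.797, 0.0]
ft_force: [0.4, -0.6, 1.2]
width: 59.8
grasp_force: 0.0
```

```bash
python3 - <<'E'
from h import *
o=ctrl.get_obs();print(o['qpos'],o['ee_pos'],o['moment'],o['t'])
im,d,ci=grab("wrist"); cv2.imwrite('pics/w2.png',im[:,:,::-1])
P=pts(d,ci);h=cv2.cvtColor(im,cv2.COLOR_RGB2HSV);H,S,V=h[...,0],h[...,1],h[...,2]
m=(H>100)&(H<128)&(S>120)&(V>40)&(P[...,2]>137)&(P[...,2]<148)
w=(S<60)&(V>150)&(P[...,2]>137)&(P[...,2]<148)&(np.hypot(P[...,0]-481,P[...,1]+83)<25)
pl=np.array([ray(ci,p,142)[:2] for p in np.argwhere(m|w)[:,::-1]],np.float32);r=cv2.minAreaRect(pl);print(len(pl),r)
E
```

```text
[-1.95837694e-01  3.10392513e-01  1.97278100e+00  8.03038702e-05
  8.57689590e-01 -8.22191113e-01] [481.50277847 -83.37075994 182.04738927] [-0.03956272 -0.00309539  0.00945035] 1.825
1140 ((479.7675476074219, -82.39443969726562), (11.207331657409668, 44.1551628112793), 36.286033630371094)
```

View pics/w2.png

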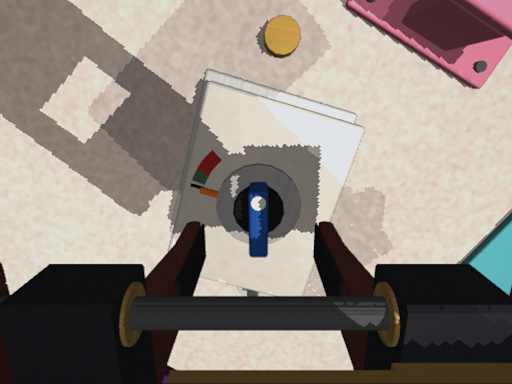

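The bar is well aligned between the fingers, centred at (259,220), and the pointer rests at zero near (208,193). Next I descend and close the gripper.

Call:
{"op": "servo_tool", "data": {"rows": [[0,0,0,0.005,-0.002,0.12,60],[0,0,0,0.005,-0.002,0.22,60],[0,0,0,0.005,-0.002,0.22,60],[0,0,0,0.005,-0.002,0.22,0],[0,0,0,0.005,-0.002,0.22,0],[0,0,0,0.005,-0.002,0.22,0],[0,0,0,0.005,-0.002,0.22,0],[0,0,0,0.005,-0.002,0.22,0]]}}

```text
t: 2.88
ee_pos: [479.7, -83.2, 137.5]
orientation: [1.43, 2.797, 0.0]
ft_force: [-0.7, 0.1, 0.6]
width: 13.0
grasp_force: 0.0
```

```bash
cat > s.py <<'E'
from h import *
o=ctrl.get_obs();print(o['t'],'q6',o['qpos'][5].round(3),o['ee_pos'].round(1),'F',o['ft_force'].round(2),'M',o['moment'].round(3),o['width'],o['grasp_force'])
r=o['orientation'];R,_=cv2.Rodrigues(np.array(r,float));print('tooly deg',np.degrees(np.arctan2(R[1,1],R[0,1])).round(2))
E
python3 s.py; python3 s.py
```

```text
2.875 q6 -0.822 [479.7 -83.2 137.5] F [-0.68  0.05  0.63] M [-0.017 -0.031  0.028] 13.024142786205266 0.0
tooly deg 35.84
2.875 q6 -0.822 [479.7 -83.2 137.5] F [-0.68  0.05  0.63] M [-0.017 -0.031  0.028] 13.024142786205266 0.0
tooly deg 35.84
```

Call:
{"op": "servo_tool", "data": {"rows": [[0,0,0,0,0,0,0],[0,0,0,0,0,0,0],[0,0,0,0,0,0,0]]}}

```text
t: 3.25
ee_pos: [480.2, -83.0, 137.5]
orientation: [1.43, 2.796, 0.001]
ft_force: [2.9, 4.1, -0.2]
width: 12.0
grasp_force: 30.0
```

```bash
python3 s.py
```

```text
3.25 q6 -0.822 [480.2 -83.  137.5] F [ 2.92  4.06 -0.23] M [ 0.858 -0.54   0.068] 12.016208472774391 29.978426098823547
tooly deg 35.83
```

Call:
{"op": "servo_tool", "data": {"rows": [[0,0,0.1,0,0,0,0],[0,0,0.2,0,0,0,0],[0,0,0.3,0,0,0,0],[0,0,0.4,0,0,0,0],[0,0,0.5,0,0,0,0],[0,0,0.58,0,0,0,0],[0,0,0.58,0,0,0,0],[0,0,0.58,0,0,0,0]]}}

```text
t: 4.25
ee_pos: [481.3, -82.8, 137.6]
orientation: [2.475, 1.932, 0.005]
ft_force: [6.3, 7.3, -2.8]
width: 12.2
grasp_force: 30.0
```

```bash
python3 s.py; python3 -c "
from h import *
im,d,ci=grab('wrist'); cv2.imwrite('pics/w3.png',im[:,:,::-1])"; python3 s.py
```

```text
4.25 q6 0.048 [481.3 -82.8 137.6] F [ 6.31  7.27 -2.78] M [ 1.204 -1.205  0.007] 12.172968609632367 29.97510015964508
tooly deg -14.03
4.3 q6 0.048 [481.3 -82.8 137.6] F [ 6.8   6.09 -3.5 ] M [ 1.268 -1.201  0.021] 11.58067934006337 29.975144863128662
tooly deg -14.03
```

View pics/w3.png

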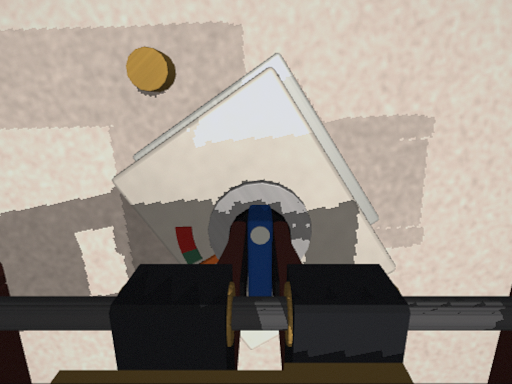

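The bar is gripped and follows the gripper. Mz is near zero, so the screw has not bottomed yet, and the pointer is barely visible at (209,260). From here I advance in steps of at most 0.2 rad, reading the moment each time.

Call:
{"op": "servo_tool", "data": {"rows": [[0,0,0.07,0.004,0.0025,0,0],[0,0,0.13,0.004,0.0025,0,0],[0,0,0.13,0.004,0.0025,0,0]]}}

```text
t: 4.68
ee_pos: [481.6, -82.7, 137.6]
orientation: [2.651, 1.682, 0.003]
ft_force: [5.2, 2.1, -2.4]
width: 11.7
grasp_force: 30.0
```

```bash
python3 s.py
```

```text
4.675 q6 0.246 [481.6 -82.7 137.6] F [ 5.16  2.09 -2.43] M [ 0.483 -0.937  0.088] 11.651981562454868 29.977394342422485
tooly deg -25.23
```

Call:
{"op": "servo_tool", "data": {"rows": [[0,0,0.04,0,0,0,0],[0,0,0.04,0,0,0,0]]}}

```text
t: 4.92
ee_pos: [481.7, -82.8, 137.6]
orientation: [2.701, 1.602, 0.003]
ft_force: [5.8, 2.5, -2.3]
width: 11.9
grasp_force: 30.0
```

```bash
python3 s.py; python3 -c "
from h import *
grab('scene')"; python3 s.py|head -1
```

```text
4.925 q6 0.306 [481.7 -82.8 137.6] F [ 5.81  2.51 -2.34] M [ 0.453 -0.921  0.08 ] 11.92109050001642 29.97700184583664
tooly deg -28.66
4.975 q6 0.305 [481.7 -82.8 137.6] F [ 6.16  2.69 -2.83] M [ 0.444 -0.988  0.016] 12.030060661013701 29.976972341537476
```

```bash
cat > m.py <<'E'
from h import *
M=[]
for i in range(4):
    o=ctrl.get_obs();M.append(o['moment'][2]);
    if i<3: ctrl.get_image('scene')
R,_=cv2.Rodrigues(np.array(o['orientation'],float))
print(o['t'],'q6',o['qpos'][5].round(3),'Mz',np.round(M,3),np.mean(M).round(3),'F',o['ft_force'].round(1),'tooly',np.degrees(np.arctan2(R[1,1],R[0,1])).round(2),o['ee_pos'].round(1))
E
```

Call:
{"op": "servo_tool", "data": {"rows": [[0,0,0.08,0.001,0.002,0,0],[0,0,0.08,0.001,0.002,0,0]]}}

```text
t: 5.22
ee_pos: [481.9, -82.8, 137.6]
orientation: [2.791, 1.438, 0.003]
ft_force: [4.9, 1.3, -2.5]
width: 12.0
grasp_force: 30.0
```

```bash
python3 m.py
```

```text
5.375 q6 0.423 Mz [ 0.03   0.013  0.007 -0.   ] 0.013 F [ 5.2  2.  -1.4] tooly -35.38 [481.9 -82.8 137.5]
```

Call:
{"op": "servo_tool", "data": {"rows": [[0,0,0.1,0,0.002,0,0],[0,0,0.1,0,0.002,0,0]]}}

```text
t: 5.62
ee_pos: [482.1, -83.0, 137.6]
orientation: [2.892, 1.225, 0.003]
ft_force: [5.3, 1.7, -2.2]
width: 11.8
grasp_force: 30.0
```

```bash
python3 m.py
```

```text
5.775 q6 0.573 Mz [-0.001  0.003  0.045  0.062] 0.027 F [ 4.7  2.3 -2.8] tooly -43.98 [482.1 -83.  137.6]
```

Call:
{"op": "servo_tool", "data": {"rows": [[0,0,0.1,0,0,0,0],[0,0,0.1,0,0,0,0]]}}

```text
t: 6.02
ee_pos: [482.3, -83.1, 137.6]
orientation: [2.975, 1.005, 0.003]
ft_force: [5.7, 0.9, -2.2]
width: 11.9
grasp_force: 30.0
```

```bash
python3 m.py
```

```text
6.175 q6 0.723 Mz [ 0.046  0.015  0.    -0.046] 0.004 F [ 5.8  1.1 -1.4] tooly -52.58 [482.2 -83.1 137.6]
```

Call:
{"op": "servo_tool", "data": {"rows": [[0,0,0.1,0,0,0,0],[0,0,0.1,0,0,0,0]]}}

```text
t: 6.42
ee_pos: [482.4, -83.3, 137.6]
orientation: [3.042, 0.779, 0.004]
ft_force: [5.3, -0.9, -2.5]
width: 11.8
grasp_force: 30.0
```

```bash
python3 m.py
```

```text
6.575 q6 0.873 Mz [ 0.03   0.023  0.035 -0.009] 0.02 F [ 6.3  0.2 -2.9] tooly -61.17 [482.4 -83.3 137.6]
```

Call:
{"op": "servo_tool", "data": {"rows": [[0,0,0.1,0,0,0,0],[0,0,0.1,0,0,0,0]]}}

```text
t: 6.82
ee_pos: [482.5, -83.5, 137.6]
orientation: [3.091, 0.55, 0.004]
ft_force: [6.7, -0.2, -3.4]
width: 11.5
grasp_force: 30.0
```

```bash
python3 m.py
```

```text
6.975 q6 1.023 Mz [-0.011  0.013  0.006  0.043] 0.013 F [ 6.2 -1.1 -3. ] tooly -69.76 [482.5 -83.5 137.6]
```

```bash
cat >> m.py <<'E'
im,d,ci=grab('side');h=cv2.cvtColor(im,cv2.COLOR_RGB2HSV).astype(int);P=pts(d,ci)
w=((h[...,0]>6)&(h[...,0]<22)&(h[...,1]>140)&(h[...,2]>80)&(np.hypot(P[...,0]-481,P[...,1]+83)<60)).astype(float)
if w.sum():
    vu=np.argwhere(w>0); c=vu.mean(0)[::-1]; print('orange n',len(vu),c.round(2)); p=ray(ci,c,103); v=p[:2]-[481.3,-83]; print('pointer dev rad',(.346-np.arctan2(-v[1],-v[0])).round(3),np.linalg.norm(v).round(1))
E
```

Call:
{"op": "servo_tool", "data": {"rows": [[0,0,0.08,0.004,0.0015,0,0],[0,0,0.08,0.004,0.0015,0,0]]}}

```text
t: 7.22
ee_pos: [482.7, -83.6, 137.6]
orientation: [3.119, 0.366, 0.002]
ft_force: [4.0, -4.0, -0.9]
width: 11.7
grasp_force: 30.0
```

```bash
python3 m.py
```

```text
7.375 q6 1.141 Mz [ 0.036 -0.025  0.092  0.002] 0.026 F [ 4.2 -3.9 -2.4] tooly -76.51 [482.6 -83.6 137.6]
```

Call:
{"op": "servo_tool", "data": {"rows": [[0,0,0.1,0,0,0,0],[0,0,0.1,0,0,0,0]]}}

```text
t: 7.68
ee_pos: [482.7, -83.7, 137.6]
orientation: [3.137, 0.133, 0.002]
ft_force: [4.3, -5.2, -2.2]
width: 12.2
grasp_force: 30.0
```

```bash
python3 m.py
```

```text
7.825 q6 1.291 Mz [0.171 0.238 0.2   0.188] 0.199 F [ 4.3 -4.5 -2. ] tooly -85.07 [482.7 -83.7 137.6]
```

Mz has risen to 0.2 N m, so the screw has bottomed. I tighten a little more to get well into the green.

Call:
{"op": "servo_tool", "data": {"rows": [[0,0,0.035,0,0,0,0],[0,0,0.035,0,0,0,0],[0,0,0.035,0,0,0,0]]}}

```text
t: 8.25
ee_pos: [482.7, -83.8, 137.6]
orientation: [3.139, 0.053, 0.002]
ft_force: [4.2, -5.7, -1.6]
width: 11.5
grasp_force: 30.0
```

```bash
python3 m.py; python3 -c "
from h import *
a=[grab(n)[0][:,:,::-1] for n in('wrist','side')]
b=cv2.resize(a[1][150:270,200:360],(512,384),interpolation=cv2.INTER_CUBIC)
cv2.imwrite('pics/w4.png',cv2.resize(np.hstack([a[0],b]),(800,300)))"
```

```text
8.4 q6 1.343 Mz [0.28  0.223 0.295 0.221] 0.255 F [ 4.  -6.  -2.5] tooly -88.06 [482.7 -83.8 137.6]
```

View pics/w4.png

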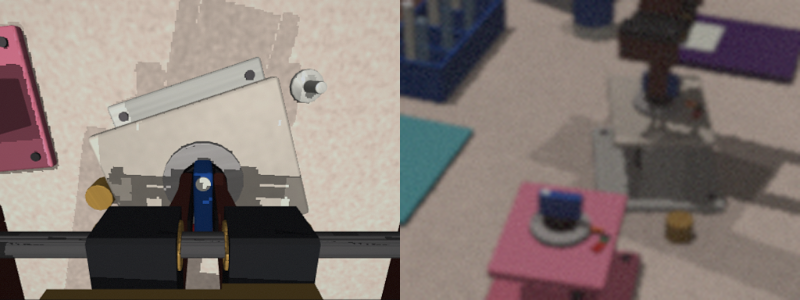

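The pointer is hidden here, but the torque reads about 0.25 N m, which is in the green range of 0.15 to 0.5. I add a touch more and hold it.

Call:
{"op": "servo_tool", "data": {"rows": [[0,0,0.025,0,0,0,0],[0,0,0.025,0,0,0,0],[0,0,0.025,0,0,0,0]]}}

```text
t: 8.93
ee_pos: [482.7, -83.8, 137.5]
orientation: [3.14, -0.005, 0.003]
ft_force: [3.3, -6.1, -2.0]
width: 11.8
grasp_force: 30.0
```

```bash
python3 m.py
```

```text
9.075 q6 1.381 Mz [0.389 0.343 0.349 0.327] 0.352 F [ 4.4 -5.4 -2.1] tooly -90.2 [482.7 -83.8 137.5]
```

The reading is 0.35 N m, held for over 0.2 s. The resting bottom works out to a tool angle of about -80.6°, so a quarter turn back is +9.4°, which is 1.738 rad counter-clockwise.

Call:
{"op": "servo_tool", "data": {"rows": [[0,0,-0.1,0,0,0,0],[0,0,-0.2,0,0,0,0],[0,0,-0.3,0,0,0,0],[0,0,-0.4,0,0,0,0],[0,0,-0.5,0,0,0,0],[0,0,-0.6,0,0,0,0],[0,0,-0.7,0,0,0,0],[0,0,-0.8,0,0,0,0],[0,0,-0.9,0,0,0,0],[0,0,-0.9,0,0,0,0]]}}

```text
t: 10.38
ee_pos: [481.6, -82.6, 137.5]
orientation: [-2.459, -1.954, 0.001]
ft_force: [0.3, 2.6, 4.2]
width: 11.7
grasp_force: 30.0
```

Call:
{"op": "servo_tool", "data": {"rows": [[0,0,-0.1,0,0,0,0],[0,0,-0.2,0,0,0,0],[0,0,-0.259,0,0,0,0],[0,0,-0.259,0,0,0,0],[0,0,-0.259,0,0,0,0]]}}

```text
t: 11.0
ee_pos: [481.0, -82.6, 137.4]
orientation: [-2.039, -2.388, 0.001]
ft_force: [-0.6, 1.9, 7.3]
width: 11.7
grasp_force: 30.0
```

```bash
python3 m.py
```

```text
11.15 q6 -0.352 Mz [ 0.015 -0.024 -0.017 -0.028] -0.013 F [-1.9  1.9  5.8] tooly 9.01 [481.  -82.6 137.4]
```

Now I release, wait, rise, and check.

Call:
{"op": "servo_tool", "data": {"rows": [[0,0,0,0,0,0,60],[0,0,0,0,0,0,60],[0,0,0,0,0,0,60],[0,0,0,0,0,0,60],[0,0,0,0,0,-0.1,60],[0,0,0,0,0,-0.25,60],[0,0,0,0,0,-0.25,60],[0,0,0,0,0,-0.25,60]]}}

```text
t: 12.2
ee_pos: [481.6, -82.7, 186.9]
orientation: [-2.038, -2.39, 0.0]
ft_force: [0.2, 0.3, -0.3]
width: 60.0
grasp_force: 0.0
```

```bash
python3 - <<'E'
from h import *
im,d,ci=grab("wrist"); cv2.imwrite('pics/w5.png',im[:,:,::-1])
P=pts(d,ci);h=cv2.cvtColor(im,cv2.COLOR_RGB2HSV);H,S,V=h[...,0],h[...,1],h[...,2]
n=np.hypot(P[...,0]-481,P[...,1]+83)
m=(P[...,2]>137)&(P[...,2]<148)&(n<27)&(((H>100)&(H<128)&(S>100))|((S<60)&(V>150)))
pl=np.array([ray(ci,p,142)[:2] for p in np.argwhere(m)[:,::-1]],np.float32);r=cv2.minAreaRect(pl);print(len(pl),r)
o=np.array([ray(ci,p,103)[:2] for p in np.argwhere((H>6)&(H<22)&(S>150)&(V>80)&(n<55))[:,::-1]])
if len(o): v=o.mean(0)-r[0];print('pointer dir',np.arctan2(-v[1],-v[0]))
E
python3 s.py
```

```text
984 ((480.80731201171875, -81.71595764160156), (11.288298606872559, 43.71125411987305), 8.66456413269043)
pointer dir 1.5873559700372541
12.25 q6 -0.353 [481.4 -82.7 186.6] F [-0.48  0.16 -0.06] M [ 0.01  -0.025  0.018] 60.06697732099696 0.0
tooly deg 9.11
```

View pics/w5.png

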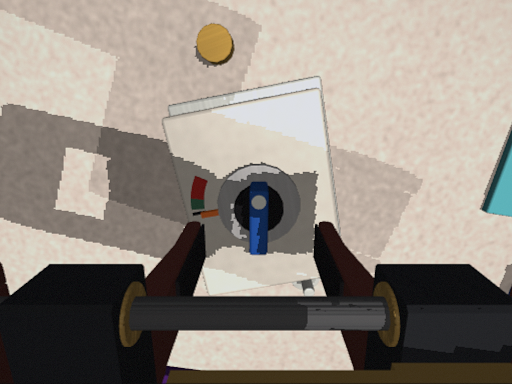

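The knob is released with its bar at 8.7 to 9.1°, about 89.5° back from the bottom. The pointer is at the black zero mark near (205,213), clear of the green, and the gripper is free of contact. I hand the job in.

```bash
python3 -c "
from workcell import ctrl
print(ctrl.close_job())"
```

```text
the job is handed in; nothing more can be done
None
```

I tightened the knob until the screw bottomed at about 0.35 N m, in the green going by torque because the gripper hid the pointer. I then backed it off about 89.5° and let go, with the pointer back at zero, and handed the job in; it returned no verdict.

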